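# Hook the returns basket in against the end stop

## Robot

A 7-joint arm with a two-finger parallel gripper is mounted at the origin on the work surface. World frame = base frame: x ahead of the robot, y to its left, z up, the work surface at z = 0. Lengths are in m, angles in rad, forces in N, time in s.
With the tool pointing down it reaches from about 0.4 to 0.925 m from the base axis. Payload 5.6 kg.
Tool frame: the origin (TCP) lies midway between the tips of the shut fingers; the grasp point (between the pads) lies manip.grip_point_offset behind it (manip.grip_point_offset is the distance from the TCP to the grasp point, in m); z points along the fingers, y is the line along which they close (so a half turn about z gives the same grasp; the last joint's range is limited). The gripper opens to 85 mm and grips with 20 to 120 N. Pads are 22 mm wide; open, the fingers measure 114 mm over their backs; the gripper's body (76 mm by 85 mm) begins 54 mm behind the grasp point. The pads swing forward as they close: fully open they stand 13 mm farther back than shut.
Start: joints at [1.271, 0.468, -0.012, 1.603, 0.006, 1.071, -0.056], TCP at [0.165, -0.629, 0.231] pointing down, gripper open.
Joint ranges: [-2.53, 2.53], [-0.31, 2.02], [-1.57, 1.55], [0.28, 2.44], [-1.29, 4.43], [0.15, 1.84], [-2.92, 2.92]. Speed limits (rad/s): [2.57, 2.57, 3.14, 3.14, 3.14, 3.14, 3.14].

## Interface

Orientations are given as a unit quaternion [w, x, y, z].
In Python, from rig import telemetry, viewer, workorder, manip gives the robot as it stands.
- The arm moves only by the tool send_rows, never from a script. Its argument "targets" is a list that holds one entry, the list of rows, each a list of 5 numbers: the opening, from 0 (shut) to 1 (fully open), then the shift along the tool's x, y, z scaled (see below), then the turn about the tool's z scaled (see below). A call has 1 to 8 rows; each row is the pose to reach, as a shift and turn from the pose commanded when the call began, along the tool's axes at that moment, turning the shorter way round; what a row does not reach only later rows make up. The controller multiplies each number of a shift by 0.5 m and each number of a turn by 2 pi rad. A row lasts 1/8 s, in which the tool goes at most 62.5 mm and 10.7 degrees, less where a joint would pass 70% of its speed; a pose out of reach is approached as far as the arm can. A call with a number of a shift or a turn outside -1 to 1 is refused whole. A call with a gripper value outside its range is refused whole. The fingers move at their own pace and stop on an object; the grip force is fixed at half the most. Time passes only in rows, so rows that repeat a pose let the fingers close. It gives the time, the measured TCP pose, the force, the opening and the grip force at its end, in the units of the state.
- telemetry.get_state(): the state, without advancing time (a new reading comes with each control period).
- viewer.get_image(name): name is "scene" or "side" or "wrist"; returns (picture, depth): 384x512x3 uint8, blue, green, red; 384x512 float32, m along the optical axis (not along the pixel's ray), 0 where there is no reading.
- viewer.camera_model(name): a dict with "vertical_fov" (degrees; the focal length in pixels is half the picture's height over the tangent of half this angle, whatever the lens; pixels are square), "cx", "cy" (the principal point, pixels), "pose" (4x4, takes a point from camera to world coordinates). Camera axes: x right, y up, looking along -z (the intrinsics and any distortion apply to the point x, -y, -z); pixel columns grow to the right and rows downward; lengths in m; the calibration is good to about 2 mm. A picture is of the moment at which its call begins: read the wrist's pose just before it. camera_model takes no time and is no camera call; for the wrist camera it gives the pose at the moment of the call.
- workorder.hand_in(): hands the job in; it is judged then, once.
The state is a dict: "time_s": time; "qpos": joint angles; "joint_velocities": joint speeds; "joint_torque": joint torques, N m; "tool_pos": TCP position; "orientation": TCP orientation; "force": force on the tool from outside, world axes, zero at the start; "torque": the same for the moment, N m; "opening": finger opening in m; "gripper_force": force on a finger pad.
Only numpy, scipy, OpenCV 4.12 (cv2) and the standard library are available. Lean on these libraries where they do the work, as an engineer would, in place of code of your own. Each camera call takes 0.05 s, during which the arm holds its last target. There are 200 camera calls.

## Task

The wire basket of returned books stands too far out on the library desk: take the hook tool off its rest, lower its prong behind the basket's near rim and drag the basket gently towards you until its near wall sits square and flat against the rubber-faced yellow end stop, holding a light steady pull against the stop for a moment and never pulling harder than 16 newtons. The stop may have been left anywhere along its slot, so feel for it. Then unhook and lay the tool back in the notches of its rest; move the basket only with the hook, never with the gripper, keep it flat on the desk, and leave the mug, the date stamp and the small pile of books where they are.

Things in the scene. Friction and masses are not known exactly. Their poses are not given: they have to be found in the camera images.
- hook: Hook tool, 160 g (sizes in mm). Origin: centre of its wooden handle, a bar 22 wide (y) x 26 tall (z), x -65 to 50. +x to the prong, +z up. An 8 mm steel rod rises from the handle to z 12 (by x 65), runs level to x 130 and turns straight down as the prong. Grip it from above across the 22 mm at the origin, between the rest's cradles; a tight grip (about 50 N) keeps it from turning.
- hook_tip (a point): Lower end of the prong's axis, at (130, 0, -38) mm in the hook's frame; its round end reaches 4 mm further down.
- rest: Fixed black rest of the hook (mm). Origin: on the desk under the place of the handle's centre; +x is the way the tool points. Foot 130 x 70, 8 tall; cradles 14 thick at x -53 and 41, 50 wide, cheeks up to 59; notches 34 wide, floor 45 above the desk. With the handle in both notches the hook's origin is 58 mm over this origin, prong hanging free in front.
- basket: Loose blue wire basket, three books fixed in it, about 0.75 kg (mm); slides on the desk. Origin: on the desk under the middle of the near wall's outer face; +x into the basket, away from the robot. 175 deep (x), 200 wide (y), rim 65 high, walls 6 thick, floor 4. The books start at x 58 (91 high): the prong fits the clear gap x 6 to 58 behind the near wall.
- station: Fixed dock (mm): thin grey mat, at its near end a steel base 8 tall (x -107 to -2, 130 wide) with a yellow end stop, rubber-faced, 130 wide, 27 tall, 95 thick (knob to 33). +x from the stop to the basket. Origin: on the desk below the nearest possible stop face. The face, clamped and rigid, is somewhere from x 0 to 45 mm (y 0, facing +x): not measured.
- mug: White mug, 76 mm across, 85 mm tall, bystander. Origin: centre of its underside.
- stamp: Dark wooden date stamp, 40 mm across, 80 mm tall, bystander. Origin: centre of its underside.
- pile: Two lying books, 190 x 130 mm, 50 mm tall together, bystander. Origin: centre of their underside.
There are look-alikes about, which are no part of the job. What is shaped like the rest but orange is not meant. Several things have the shape of the hook; the one meant has the colours described above.

How it is judged:
By the outcome, as a careful person would: the job done as asked, in the order asked, and still so for the second after the job is handed in, with the robot touching nothing.
It also fails if it takes over 67 s, if anything falls off the work surface, if the arm or the gripper's body presses on something with over 40 N, if the wrist force passes 120 N, or if a joint passes its speed limit or range.

## Working session

There is one attempt and no reset: what is moved stays moved. The work goes in short steps, Python scripts to look and compute and a tool call to move; the robot and the scene stay as the last step left them, time stands still between calls to the robot, and variables do not carry over. Pictures are saved under pics/ and viewed, at most 10 in all, crops included, and the job is handed in when it is done.

Besides the shell and the picture viewer there is one more tool, called after "Request:" as name(argument=value, ...) on one line, values as JSON. send_rows: Moves the arm, as the interface text tells. Its arguments: {"type":"object","properties":{"targets":{"type":"array","items":{"type":"array","items":{"type":"array","items":{"type":"number"}}}}},"required":["targets"]}

```bash
ls; mkdir -p pics; python3 - <<'E'
from rig import telemetry, viewer, manip
import cv2,numpy as np
s=telemetry.get_state();print(s);print(manip.grip_point_offset)
for n in("scene","side","wrist"):
    m=viewer.camera_model(n);p,d=viewer.get_image(n)
    cv2.imwrite(f"pics/{n}0.png",p);np.savez(f"{n}0.npz",p=p,d=d,pose=m["pose"]);print(n,m)
E
```

```text
pics
{'time_s': 0.0, 'qpos': array([ 1.27096182,  0.46839155, -0.01161928,  1.60366857,  0.00602831,
        1.07142365, -0.05628562]), 'joint_velocities': array([-9.24100442e-04,  1.20667681e-03,  1.16123655e-03,  3.91686578e-04,
        7.86241488e-04, -4.28036393e-05,  2.73205355e-03]), 'joint_torque': array([ 2.13580470e-04, -5.32401288e+01,  2.15912465e-02, -2.51312310e+01,
        1.13618688e-02,  7.80935632e-03, -8.70561053e-06]), 'tool_pos': array([ 0.16489747, -0.62812566,  0.23031043]), 'orientation': array([-9.08615389e-04,  9.91766752e-01,  1.28054080e-01, -1.90771045e-04]), 'force': array([-0.00655371, -0.43089435,  0.54549406]), 'torque': array([ 0.01138882, -0.03994451,  0.01988878]), 'gripper_force': 0.0, 'opening': 0.0851512739503212}
0.0187
scene {'vertical_fov': 48.92084944733986, 'cx': 254.84913383076332, 'cy': 197.60048403427982, 'pose': array([[ 0.87980015, -0.33621668,  0.33602088,  0.92422148],
       [ 0.4749431 ,  0.650787  , -0.59237262, -0.74551185],
       [-0.01951246,  0.68076033,  0.7322463 ,  0.90846163],
       [ 0.        ,  0.        ,  0.        ,  1.        ]])}
side {'vertical_fov': 53.81536673486341, 'cx': 257.9394208911102, 'cy': 191.79026007850118, 'pose': array([[-0.80957627,  0.4106759 , -0.41944197,  0.01252838],
       [-0.58688295, -0.55111521,  0.59316138,  0.65501268],
       [ 0.01243623,  0.72637272,  0.68718848,  0.91109417],
       [ 0.        ,  0.        ,  0.        ,  1.        ]])}
wrist {'vertical_fov': 68.20354034951154, 'cx': 258.5126198922889, 'cy': 191.68752066242095, 'pose': array([[ 0.25398805,  0.92498152,  0.28266455,  0.23704399],
       [-0.9672061 ,  0.24337096,  0.07268384, -0.6101773 ],
       [-0.00156113, -0.29185571,  0.95646109,  0.37302826],
       [ 0.        ,  0.        ,  0.        ,  1.        ]])}
```

View pics/scene0.png

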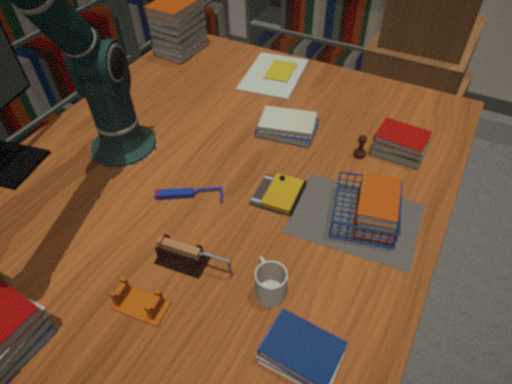

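View pics/side0.png

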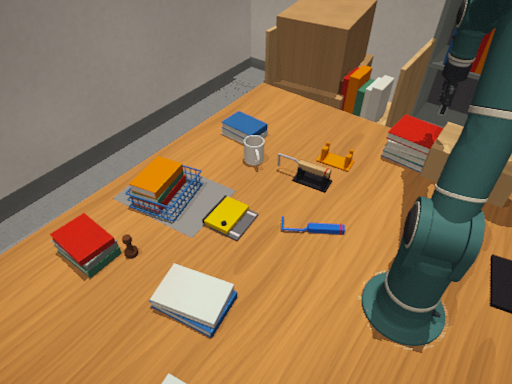

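Scene view: the candidates for the hook are the wooden-handled tool with steel rod on the black rest (scene 180,247; side 313,168) and a blue hook lying on the desk (scene 188,193; side 313,229). The rests are black (180,262) and orange (140,302). The basket is at (367,208) on the mat, the yellow stop at (282,192), the mug at (270,282), the stamp at (361,148). I choose the wooden hook on the black rest and will check it in a close crop.

```bash
cat > h.py <<'E'
import numpy as np,cv2
from rig import telemetry,viewer
def world(n,uv,d,m,z=None):
    """pixels -> world, by depth, or on the plane z"""
    f=192/np.tan(np.radians(m["vertical_fov"])/2);P=m["pose"];o=[]
    for u,v in uv:
        r=P[:3,:3]@np.array([(u-m["cx"])/f,-(v-m["cy"])/f,-1.])
        t=d[int(round(v)),int(round(u))] if z is None else (z-P[2,3])/r[2]
        o.append(P[:3,3]+t*r)
    return np.array(o)
def cloud(d,m):
    f=192/np.tan(np.radians(m["vertical_fov"])/2);P=m["pose"]
    v,u=np.mgrid[:384,:512]
    c=np.stack([(u-m["cx"])/f*d,-(v-m["cy"])/f*d,-d],-1)
    return c@P[:3,:3].T+P[:3,3]
def proj(X,m):
    f=192/np.tan(np.radians(m["vertical_fov"])/2);P=m["pose"]
    c=(np.asarray(X)-P[:3,3])@P[:3,:3]
    return np.stack([m["cx"]-f*c[:,0]/c[:,2],m["cy"]+f*c[:,1]/c[:,2]],-1)
E
python3 - <<'E'
from h import *
im=cv2.imread("pics/scene0.png")
a=cv2.resize(im[225:295,140:250],None,fx=5,fy=5,interpolation=cv2.INTER_CUBIC)
b=cv2.resize(im[155:275,235:435],None,fx=2.75,fy=2.75,interpolation=cv2.INTER_CUBIC)
a=a[:,:550];b=b[:,:550];w=max(a.shape[1],b.shape[1])
pad=lambda q:np.pad(q,((0,0),(0,w-q.shape[1]),(0,0)))
o=np.vstack([pad(a)[:300],pad(b)[:300]]);print(o.shape);cv2.imwrite("pics/c1.png",o)
for n in("scene","side"):
    d=np.load(n+"0.npz")["d"];C=cloud(d,viewer.camera_model(n))
    print(n,"pts",[(p,C[p[1],p[0]].round(3).tolist()) for p in ([(180,247),(272,300),(361,150),(282,192),(300,350),(400,140),(320,220),(220,194),(140,302),(380,190)] if n=="scene" else [(313,168),(254,152),(130,247),(228,214),(245,128),(85,243),(195,293),(160,175)])])
E
```

```text
(600, 550, 3)
scene pts [((180, 247), [0.456, -0.298, 0.072]), ((272, 300), [0.711, -0.303, 0.033]), ((361, 150), [0.721, 0.3, 0.029]), ((282, 192), [0.579, 0.023, 0.027]), ((300, 350), [0.819, -0.39, 0.056]), ((400, 140), [0.822, 0.34, 0.078]), ((320, 220), [0.71, -0.003, 0.001]), ((220, 194), [0.416, -0.056, 0.014]), ((140, 302), [0.428, -0.441, 0.007]), ((380, 190), [0.832, 0.096, 0.088])]
side pts [((313, 168), [0.444, -0.286, 0.067]), ((254, 152), [0.666, -0.24, 0.063]), ((130, 247), [0.709, 0.31, 0.035]), ((228, 214), [0.567, 0.034, 0.029]), ((245, 128), [0.794, -0.353, 0.056]), ((85, 243), [0.785, 0.391, 0.078]), ((195, 293), [0.446, 0.316, 0.05]), ((160, 175), [0.815, 0.078, 0.096])]
```

View pics/c1.png

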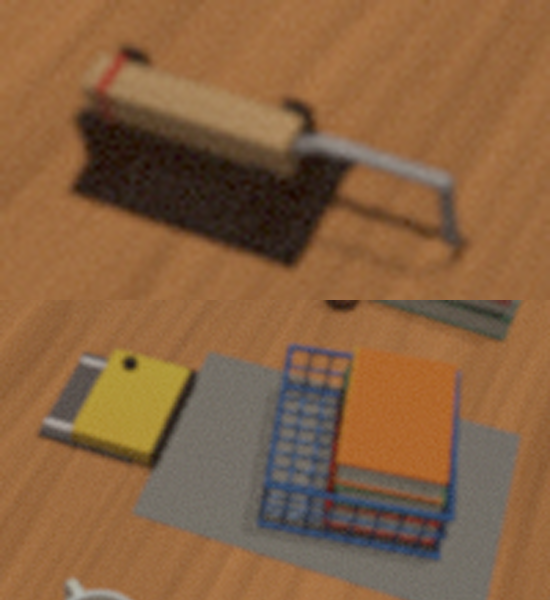

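The crop confirms it: a wooden handle with a red band and a grey steel rod, lying in the black rest. Its prong is at about crop (455,240). Next I fit the poses from the colour-segmented clouds.

```bash
python3 - <<'E'
from h import *
def rect(n,X):
    (c,s,a)=cv2.minAreaRect((X[:,:2]*1000).astype(np.float32));print(n,len(X),"c",np.round(c,1),"size",np.round(s,1),"ang",round(a,1),"z",np.percentile(X[:,2]*1000,[5,50,95]).round(1));return c,s,a
def near(C,x,y,r): return np.hypot(C[...,0]-x,C[...,1]-y)<r
for n in("scene","side"):
    q=np.load(n+"0.npz");d=q["d"];p=q["p"];C=cloud(d,viewer.camera_model(n));h=cv2.cvtColor(p,cv2.COLOR_BGR2HSV).astype(int);H,S,V=h[...,0],h[...,1],h[...,2];Z=C[...,2];ok=d>0
    print(n)
    hk=ok&near(C,.45,-.29,.1)&(Z>.063)&(Z<.078)
    c,s,a=rect("handle top",C[hk&(S>50)])
    rod=ok&near(C,.47,-.3,.2)&(Z>.055)&(Z<.08)&(S<60)&(V>80);X=C[rod]; 
    if len(X)>3: rect("rod",X); print(X[np.argsort(X[:,0])][[0,-1]].round(3))
    rect("rest dark",C[ok&near(C,.45,-.29,.12)&(V<60)&(Z>0.003)&(Z<.03)])
    Y=ok&near(C,.57,.03,.13)&(H>22)&(H<34)&(S>140); rect("yellow top",C[Y&(Z>.02)&(Z<.031)])
    rect("base",C[ok&near(C,.56,.03,.13)&(Z>.005)&(Z<.012)])
    mat=ok&near(C,.76,.06,.3)&(abs(Z)<.006)&(S<60); rect("mat",C[mat])
    B=ok&near(C,.8,.08,.2)&(H>100)&(H<125)&(S>110)
    rect("rim",C[B&(Z>.055)&(Z<.072)]);rect("book",C[ok&near(C,.8,.08,.2)&(Z>.083)&(Z<.1)])
    rect("mug",C[ok&near(C,.69,-.26,.08)&(Z>.07)]);rect("stamp",C[ok&near(C,.72,.3,.05)&(Z>.01)])
E
```

```text
scene
handle top 401 c [ 467.5 -292.1] size [161.3  24.2] ang 6.9 z [65.7 70.7 73.5]
rod 165 c [ 589.4 -262.2] size [ 69.7 166.1] ang 85.7 z [60.8 72.2 76.8]
[[ 0.504 -0.285  0.065]
 [ 0.67  -0.303  0.062]]
rest dark 684 c [ 447.6 -297.9] size [126.9  64.8] ang 8.8 z [ 5.3  8.5 25.1]
yellow top 818 c [578.3  28.5] size [ 89.4 131.5] ang 8.2 z [24.  26.9 29.6]
base 362 c [557.8  15.4] size [156.3 230.3] ang 85.5 z [ 5.5  8.1 11.2]
mat 5474 c [729.8  56.3] size [461.3 542. ] ang 5.6 z [-2.5  0.4  3.8]
rim 107 c [829.9  -7.3] size [172.4  59.4] ang 7.6 z [61.5 64.  66.3]
book 1744 c [836.4  75.8] size [100.3 164.9] ang 12.3 z [87.9 90.6 93.2]
mug 364 c [ 689.5 -266.4] size [74.7 87.6] ang 13.1 z [71.1 81.1 86.4]
stamp 313 c [728.5 313.2] size [69.7 32.6] ang 40.5 z [13.6 42.3 77.2]
side
handle top 196 c [ 466.4 -286.7] size [155.6  35.6] ang 3.6 z [63.7 71.5 75.1]
rod 103 c [ 580.4 -253.7] size [163.5  65.5] ang 1.6 z [58.2 72.5 77.7]
[[ 0.499 -0.274  0.075]
 [ 0.662 -0.253  0.076]]
rest dark 412 c [ 444.5 -290.7] size [125.7  71.3] ang 7.6 z [ 5.4  9.9 24.6]
yellow top 785 c [576.7  31.7] size [ 88.  133.2] ang 5.8 z [23.8 28.  30.4]
base 442 c [556.1  34.7] size [248.5 237.5] ang 16.0 z [ 5.3  8.8 11.5]
mat 2122 c [767.   35.5] size [538.7 277.3] ang 5.4 z [-1.2  1.9  4.8]
rim 167 c [808.2  69.5] size [171.9 203.1] ang 12.6 z [59.5 64.6 67.8]
book 1059 c [837.   76.5] size [105.1 165.5] ang 12.8 z [87.7 92.  94.8]
mug 190 c [ 683.4 -267.9] size [78.3 92.5] ang 87.8 z [70.9 79.6 87.3]
stamp 341 c [722.7 320. ] size [66.7 34.7] ang 44.9 z [13.5 38.4 78. ]
```

```bash
cat >> h.py <<'E'
def yaw():
    w,x,y,z=telemetry.get_state()["orientation"];return np.degrees(2*np.arctan2(y,x))
def plan(x,y,z,a):
    """shift & turn (scaled) from the present pose to TCP x,y,z (m), tool-x heading a (deg)"""
    s=telemetry.get_state();w,i,j,k=s["orientation"];n=np.array([[1-2*(j*j+k*k),2*(i*j-w*k),2*(i*k+w*j)],[2*(i*j+w*k),1-2*(i*i+k*k),2*(j*k-w*i)],[2*(i*k-w*j),2*(j*k+w*i),1-2*(i*i+j*j)]])
    print("pos",s["tool_pos"].round(4),"yaw",yaw().round(2),"shift",((n.T@(np.array([x,y,z])-s["tool_pos"]))/.5).round(4),"turn",round((((yaw()-a)+180)%360-180)/360,4))
E
python3 -c "
from h import *
plan(.44,-.295,.2,8)"
```

```text
pos [ 0.1649 -0.6283  0.2306] yaw 14.71 shift [ 0.7014 -0.505   0.0617] turn 0.0186
```

Request:
send_rows(targets=[[[1, 0.7, -0.505, 0.062, 0.0186], [1, 0.7, -0.505, 0.062, 0.0186], [1, 0.7, -0.505, 0.062, 0.0186], [1, 0.7, -0.505, 0.062, 0.0186], [1, 0.7, -0.505, 0.062, 0.0186], [1, 0.7, -0.505, 0.062, 0.0186], [1, 0.7, -0.505, 0.062, 0.0186], [1, 0.7, -0.505, 0.062, 0.0186]]])

```text
time_s: 1.15
tool_pos: [0.4425, -0.2906, 0.1999]
orientation: [-0.001, 0.997, 0.075, 0.0]
force: [-0.2, 0.1, -0.2]
opening: 0.086
gripper_force: 0.0
```

```bash
python3 - <<'E'
from h import *
s=telemetry.get_state();print(s["time_s"],s["tool_pos"],yaw(),s["force"],s["joint_velocities"].round(3))
m=viewer.camera_model("wrist");p,d=viewer.get_image("wrist");np.savez("w1.npz",p=p,d=d,pose=m["pose"])
cv2.imwrite("pics/w1.png",p)
C=cloud(d,m);Z=C[...,2];h=cv2.cvtColor(p,cv2.COLOR_BGR2HSV).astype(int);S,V=h[...,1],h[...,2]
for n,M in (("handle",(Z>.066)&(Z<.076)&(S>70)),("rod",(Z>.066)&(Z<.08)&(S<60)),("rest",(V<60)&(Z>.004)&(Z<.012))):
    M=M&(d>0)&(np.hypot(C[...,0]-.48,C[...,1]+.29)<.16);X=C[M]
    if len(X)<5: print(n,len(X));continue
    print(n,len(X),cv2.minAreaRect((X[:,:2]*1000).astype(np.float32)),np.median(X[:,2]))
E
```

```text
1.15 [ 0.44246142 -0.29060905  0.19993779] 8.54629591635744 [-0.19525403  0.11345232 -0.21336811] [ 0.06  -0.005  0.079  0.003  0.028  0.009  0.034]
handle 2506 ((487.19879150390625, -289.99859619140625), (197.64205932617188, 22.072914123535156), 6.85952615737915) 0.07082340037175983
rod 796 ((545.1812133789062, -282.8009338378906), (79.52033996582031, 7.524676322937012), 6.830076217651367) 0.07319023734611232
rest 1876 ((446.8191223144531, -294.24884033203125), (126.62751770019531, 67.07736206054688), 7.108201503753662) 0.007972305533050755
```

View pics/w1.png

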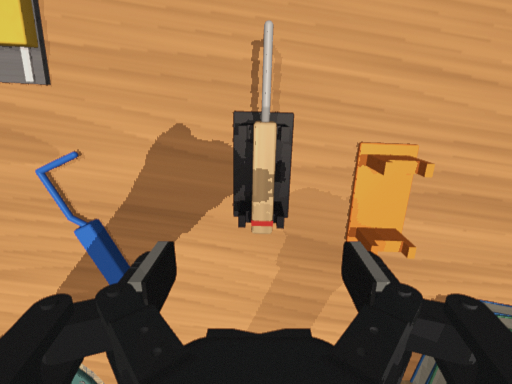

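The wrist view shows the wooden hook in the black rest, its handle at (264,175) and the prong end at (268,25). The orange rest is on the right, the blue hook on the left. I descend part way and let it settle.

Request:
send_rows(targets=[[[1, 0.027, 0.003, 0.1, 0.003], [1, 0.027, 0.003, 0.2, 0.003], [1, 0.027, 0.003, 0.2, 0.003], [1, 0.027, 0.003, 0.2, 0.003], [1, 0.027, 0.003, 0.2, 0.003]]])

```text
time_s: 1.82
tool_pos: [0.4541, -0.2965, 0.1025]
orientation: [0.001, 0.998, 0.06, 0.002]
force: [0.9, -0.2, -0.6]
opening: 0.0853
gripper_force: 0.0
```

```bash
python3 -c "
from h import *
plan(.4528,-.2942,.038,6.9);s=telemetry.get_state();print(s['joint_velocities'].round(3))"
```

```text
pos [ 0.4541 -0.2965  0.1025] yaw 6.89 shift [-0.0024 -0.0052  0.1291] turn -0.0
[-0.005  0.001 -0.001  0.005 -0.001 -0.004  0.   ]
```

Request:
send_rows(targets=[[[1, -0.002, -0.005, 0.05, 0], [1, -0.002, -0.005, 0.1, 0], [1, -0.002, -0.005, 0.126, 0], [1, -0.002, -0.005, 0.126, 0], [1, -0.002, -0.005, 0.126, 0], [0.15, -0.002, -0.005, 0.126, 0], [0.15, -0.002, -0.005, 0.126, 0], [0.15, -0.002, -0.005, 0.126, 0]]])

```text
time_s: 2.82
tool_pos: [0.4519, -0.293, 0.0375]
orientation: [0.0, 0.998, 0.06, 0.0]
force: [0.3, -0.4, -0.1]
opening: 0.0325
gripper_force: 0.0
```

```bash
python3 -c "
from h import *
plan(.4528,-.2942,.038,6.9);s=telemetry.get_state();print(s['joint_velocities'].round(3),s['opening'],s['gripper_force'])"
```

```text
pos [ 0.4519 -0.293   0.0375] yaw 6.93 shift [ 0.0015  0.0027 -0.0009] turn 0.0001
[ 0.     0.004  0.002  0.002  0.    -0.001 -0.   ] 0.032478420579193756 0.0
```

Request:
send_rows(targets=[[[0, 0, 0, 0, 0], [0, 0, 0, 0, 0], [0, 0, 0, 0, 0], [0, 0, 0, 0, 0], [0, 0, 0, -0.04, 0], [0, 0, 0, -0.12, 0], [0, 0, 0, -0.2, 0], [0, 0, 0, -0.2, 0]]])

```text
time_s: 3.82
tool_pos: [0.4533, -0.2938, 0.1397]
orientation: [0.002, 0.998, 0.06, 0.002]
force: [0.7, -0.3, -2.1]
opening: 0.0213
gripper_force: 58.9
```

```bash
python3 - <<'E'
from h import *
s=telemetry.get_state();print(s['opening'],s['gripper_force'],s['force'])
# basket origin est (.7226,.0504) yaw 12.6; prong target basket x = 0.032
b=np.radians(12.6);u=np.array([np.cos(b),np.sin(b)])
t=np.array([.7226,.0504])+.032*u
hk=np.radians(9);o=t-.130*np.array([np.cos(hk),np.sin(hk)]);print(t,o)
plan(o[0]-.04,o[1]-.01,.138,9)
E
```

```text
0.02128777029768886 58.94612431526184 [ 0.654744   -0.31463763 -2.09032658]
[0.75382934 0.05738058] [0.62542985 0.0370441 ]
pos [ 0.4533 -0.2938  0.1397] yaw 6.93 shift [ 0.3398 -0.605   0.0027] turn -0.0058
```

Request:
send_rows(targets=[[[0, 0.34, -0.605, 0.002, -0.006], [0, 0.34, -0.605, 0.002, -0.006], [0, 0.34, -0.605, 0.002, -0.006], [0, 0.34, -0.605, 0.002, -0.006], [0, 0.34, -0.605, 0.002, -0.006], [0, 0.34, -0.605, 0.002, -0.006], [0, 0.34, -0.605, 0.002, -0.006], [0, 0.34, -0.605, 0.002, -0.006]]])

```text
time_s: 4.82
tool_pos: [0.5827, 0.027, 0.1346]
orientation: [0.0, 0.997, 0.079, -0.002]
force: [0.0, -1.5, -1.5]
opening: 0.0218
gripper_force: 59.0
```

```bash
python3 - <<'E'
from h import *
s=telemetry.get_state();print(s["time_s"],s["tool_pos"],yaw(),s["force"])
ims=[]
def rect(n,X):
    if len(X)<8: print(n,len(X));return
    print(n,len(X),[np.round(q,1) for q in cv2.minAreaRect((X[:,:2]*1000).astype(np.float32))],np.median(X[:,2]).round(4))
for n in("wrist","scene","side"):
    m=viewer.camera_model(n);p,d=viewer.get_image(n);np.savez(n+"2.npz",p=p,d=d,pose=m["pose"]);ims.append(p)
    C=cloud(d,m);Z=C[...,2];h=cv2.cvtColor(p,cv2.COLOR_BGR2HSV).astype(int);H,S,V=h[...,0],h[...,1],h[...,2];ok=d>0
    R=lambda x,y,r:ok&(np.hypot(C[...,0]-x,C[...,1]-y)<r)
    print(n);B=R(.8,.07,.17)&(H>100)&(H<125)&(S>110)&(Z>.055)&(Z<.072)
    rect("rim",C[B])
    rect("near rim",C[B&((C[...,0]-.7226)*np.cos(.22)+(C[...,1]-.0504)*np.sin(.22)<.02)])
    rect("yellow",C[R(.577,.03,.1)&(H>22)&(H<34)&(S>140)&(Z>.022)&(Z<.031)])
    rect("rod",C[R(.68,.05,.15)&(Z>.155)&(Z<.18)&(S<60)])
cv2.imwrite("pics/m2.png",np.vstack([cv2.resize(ims[0],(400,300)),np.zeros((0,400,3),np.uint8),cv2.resize(ims[1][120:300,220:460],(400,300),interpolation=cv2.INTER_CUBIC)]))
cv2.imwrite("pics/m2.png",np.hstack([cv2.imread("pics/m2.png"),np.pad(cv2.resize(ims[2][110:290,90:330],(400,300),interpolation=cv2.INTER_CUBIC),((0,300),(0,0),(0,0)))]))
E
```

```text
4.825 [0.5827306  0.02702902 0.13456011] 9.068700272632835 [ 0.04290211 -1.5473355  -1.54040492]
wrist
rim 155 [array([708.8, 124.2]), array([ 2.4, 39.4]), np.float64(12.6)] 0.0636
near rim 155 [array([708.8, 124.2]), array([ 2.4, 39.4]), np.float64(12.6)] 0.0636
yellow 2088 [array([577.8,  29. ]), array([ 84. , 128.1]), np.float64(5.3)] 0.027
rod 5383 [array([628.5,  23. ]), array([ 62., 119.]), np.float64(83.3)] 0.1699
scene
rim 102 [array([820.,  37.]), array([168.2, 138.2]), np.float64(14.0)] 0.0641
near rim 7
yellow 127 [array([601.9,   3. ]), array([50.4, 70.5]), np.float64(17.8)] 0.0269
rod 77 [array([651.2,  31.7]), array([128.4,  16.3]), np.float64(17.7)] 0.1688
side
rim 164 [array([808.4,  71.5]), array([172.9, 197.9]), np.float64(13.0)] 0.0646
near rim 86 [array([727.8,  54.4]), array([ 17.1, 193.8]), np.float64(9.6)] 0.0645
yellow 766 [array([576.6,  30.6]), array([ 87.8, 131.8]), np.float64(6.1)] 0.0279
rod 104 [array([640. ,  47.9]), array([142.5,  40.9]), np.float64(14.5)] 0.1708
```

View pics/m2.png

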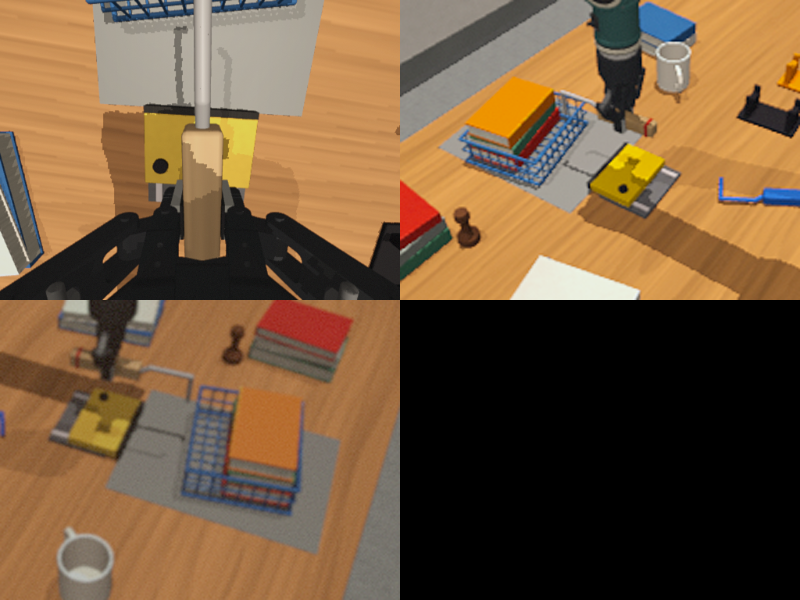

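The wrist view shows the held hook straight ahead, over the yellow stop at (200,150), with the basket's near rim at the top. The side and scene crops show the tool level and the prong just short of the near rim.

```bash
python3 -c "
from h import *
plan(.6216,.0432,.134,6)"
```

```text
pos [0.5834 0.0262 0.1356] yaw 8.95 shift [ 0.0808 -0.0218  0.0031] turn 0.0082
```

Request:
send_rows(targets=[[[0, 0.04, -0.012, 0, 0.004], [0, 0.079, -0.022, 0, 0.008], [0, 0.079, -0.022, 0, 0.008], [0, 0.079, -0.022, 0, 0.008], [0, 0.079, -0.022, 0, 0.008]]])

```text
time_s: 5.6
tool_pos: [0.6205, 0.0442, 0.1362]
orientation: [0.0, 0.999, 0.054, -0.0]
force: [-0.9, 1.5, -1.3]
opening: 0.0214
gripper_force: 59.1
```

```bash
python3 - <<'E'
from h import *
plan(.6216,.0432,.047,6);s=telemetry.get_state();print(s["time_s"],s["force"],s["torque"])
m=viewer.camera_model("side");p,d=viewer.get_image("side");C=cloud(d,m)
M=(d>0)&(C[...,2]>.1)&(C[...,2]<.18)&(np.hypot(C[...,0]-.75,C[...,1]-.057)<.04)
print(C[M].mean(0),C[M&(C[...,2]<.145)].mean(0),M.sum())
E
```

```text
pos [0.6205 0.0442 0.1362] yaw 6.17 shift [0.0021 0.0021 0.1784] turn 0.0005
5.6 [-0.87798572  1.53404542 -1.25507961] [-0.00831108  0.03469775  0.03743431]
[0.74063971 0.0595153  0.15679923] [0.75021334 0.06034298 0.13039566] 63
```

Request:
send_rows(targets=[[[0, 0.002, 0.002, 0.04, 0], [0, 0.002, 0.002, 0.08, 0], [0, 0.002, 0.002, 0.12, 0], [0, 0.002, 0.002, 0.15, 0], [0, 0.002, 0.002, 0.174, 0], [0, 0.002, 0.002, 0.174, 0], [0, 0.002, 0.002, 0.174, 0]]])

```text
time_s: 6.52
tool_pos: [0.6229, 0.0443, 0.0498]
orientation: [-0.0, 0.999, 0.054, 0.001]
force: [0.6, -0.3, -1.7]
opening: 0.0212
gripper_force: 59.1
```

```bash
python3 - <<'E'
from h import *
plan(.6005,.042,.047,6);s=telemetry.get_state();print(s["time_s"],s["force"],s["torque"])
m=viewer.camera_model("side");p,d=viewer.get_image("side");m2=viewer.camera_model("scene");p2,d2=viewer.get_image("scene")
cv2.imwrite("pics/m3.png",np.vstack([cv2.resize(p[130:250,100:300],(500,300),interpolation=cv2.INTER_CUBIC),cv2.resize(p2[150:270,270:470],(500,300),interpolation=cv2.INTER_CUBIC)]))
E
```

```text
pos [0.6229 0.0443 0.0498] yaw 6.22 shift [-0.045  -0.0003  0.0055] turn 0.0006
6.525 [ 0.55229474 -0.30533526 -1.72186476] [ 0.00888086  0.03700925 -0.00143172]
```

View pics/m3.png

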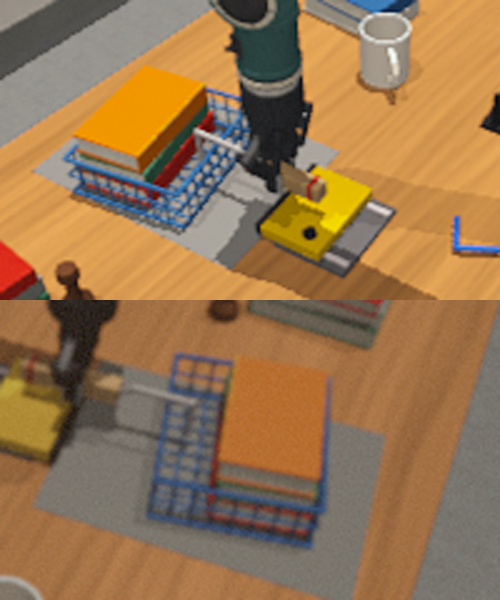

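The prong is now behind the near rim and in front of the books. I start the drag.

Request:
send_rows(targets=[[[0, -0.008, 0, 0.002, 0], [0, -0.016, 0, 0.002, 0], [0, -0.024, 0, 0.002, 0], [0, -0.032, 0, 0.002, 0], [0, -0.038, 0, 0.002, 0], [0, -0.044, 0, 0.002, 0], [0, -0.05, 0, 0.002, 0], [0, -0.056, 0, 0.002, 0]]])

```text
time_s: 7.62
tool_pos: [0.5948, 0.0412, 0.0484]
orientation: [-0.0, 0.999, 0.054, 0.0]
force: [2.7, 0.7, -2.7]
opening: 0.0215
gripper_force: 58.9
```

Request:
send_rows(targets=[[[0, -0.007, 0.001, 0, 0], [0, -0.014, 0.002, 0, 0], [0, -0.021, 0.003, 0, 0], [0, -0.028, 0.004, 0, 0], [0, -0.035, 0.005, 0, 0], [0, -0.042, 0.006, 0, 0], [0, -0.049, 0.007, 0, 0], [0, -0.056, 0.008, 0, 0]]])

```text
time_s: 8.62
tool_pos: [0.567, 0.0341, 0.0483]
orientation: [-0.0, 0.999, 0.054, 0.0]
force: [3.9, 0.6, -1.8]
opening: 0.0211
gripper_force: 59.0
```

```bash
cat >> h.py <<'E'
def basket(tag):
    s=telemetry.get_state();print(round(s["time_s"],2),s["tool_pos"].round(4),"F",s["force"].round(2),"T",s["torque"].round(2))
    for n in("scene","side"):
        m=viewer.camera_model(n);p,d=viewer.get_image(n);np.savez(f"{n}{tag}.npz",p=p,d=d);C=cloud(d,m);Z=C[...,2];h=cv2.cvtColor(p,cv2.COLOR_BGR2HSV).astype(int)
        X=C[(d>0)&(Z>.083)&(Z<.1)&(h[...,0]<17)&(h[...,1]>170)&(np.hypot(C[...,0]-.78,C[...,1]-.07)<.15)]
        c,sz,a=cv2.minAreaRect((X[:,:2]*1000).astype(np.float32));print(n,"book",np.round(c,1),np.round(sz,1),round(a,1))
        X=C[(d>0)&(Z>.055)&(Z<.072)&(h[...,0]>100)&(h[...,0]<125)&(h[...,1]>110)&(np.hypot(C[...,0]-.75,C[...,1]-.06)<.2)]
        c,sz,a=cv2.minAreaRect((X[:,:2]*1000).astype(np.float32));print(n,"rim",np.round(c,1),np.round(sz,1),round(a,1))
E
python3 -c "
from h import *
basket('4')"
```

```text
8.62 [0.567  0.0341 0.0483] F [ 3.86  0.61 -1.83] T [ 0.21 -0.68  0.07]
scene book [797.8  68.9] [ 99.3 165.5] 13.1
scene rim [786.4  11.5] [169.7  99.6] 14.0
side book [797.   71.6] [102.2 159.1] 12.1
side rim [771.4  64.7] [172.5 197.9] 14.2
```

Request:
send_rows(targets=[[[0, 0.012, 0, 0, 0], [0, 0.014, 0.015, 0, 0], [0, 0.014, 0.03, 0, 0], [0, 0.014, 0.04, 0, 0], [0, 0.006, 0.04, 0, 0], [0, 0, 0.04, 0, 0], [0, -0.006, 0.041, 0, 0], [0, -0.012, 0.042, 0, 0]]])

```text
time_s: 9.72
tool_pos: [0.5636, 0.0131, 0.0485]
orientation: [-0.0, 0.999, 0.055, 0.0]
force: [2.2, 0.9, -2.4]
opening: 0.0214
gripper_force: 58.9
```

Request:
send_rows(targets=[[[0, -0.006, 0, 0, 0], [0, -0.012, 0.001, 0, 0], [0, -0.018, 0.001, 0, 0], [0, -0.024, 0.002, 0, 0], [0, -0.03, 0.002, 0, 0], [0, -0.036, 0.003, 0, 0], [0, -0.042, 0.003, 0, 0], [0, -0.048, 0.003, 0, 0]]])

```text
time_s: 10.72
tool_pos: [0.5396, 0.0084, 0.0483]
orientation: [0.0, 0.999, 0.054, 0.0]
force: [2.6, 1.8, -1.9]
opening: 0.0217
gripper_force: 58.9
```

```bash
python3 -c "
from h import *
basket('5')"
```

```text
10.72 [0.5396 0.0084 0.0483] F [ 2.62  1.83 -1.92] T [ 0.14 -0.68  0.06]
scene book [769.1  59.7] [ 97.2 164.5] 11.0
scene rim [749.7  20. ] [169.2 139.6] 10.8
side book [766.6  61.8] [101.9 157.1] 10.4
side rim [739.1  54.7] [172.5 202. ] 11.0
```

Request:
send_rows(targets=[[[0, -0.004, 0, 0, 0], [0, -0.008, 0, 0, 0], [0, -0.012, 0, 0, 0], [0, -0.016, 0, 0, 0], [0, -0.02, 0, 0, 0], [0, -0.024, 0, 0, 0], [0, -0.028, 0, 0, 0], [0, -0.032, 0, 0, 0]]])

```text
time_s: 11.82
tool_pos: [0.5237, 0.0068, 0.0483]
orientation: [0.0, 0.999, 0.054, 0.0]
force: [3.4, 0.2, -1.5]
opening: 0.0213
gripper_force: 59.0
```

```bash
python3 -c "
from h import *
basket('6')"
```

```text
11.82 [0.5237 0.0068 0.0483] F [ 3.36  0.21 -1.52] T [ 0.17 -0.62  0.08]
scene book [754.   53.4] [ 97.8 165.9] 9.4
scene rim [734.4  12.4] [171.3 127.9] 9.3
side book [751.7  57.6] [100.7 155.4] 9.7
side rim [725.2  52.9] [173.5 198.6] 10.5
```

Request:
send_rows(targets=[[[0, -0.0025, 0, 0, 0], [0, -0.005, 0, 0, 0], [0, -0.0075, 0, 0, 0], [0, -0.01, 0, 0, 0], [0, -0.012, 0, 0, 0], [0, -0.014, 0, 0, 0], [0, -0.016, 0, 0, 0], [0, -0.018, 0, 0, 0]]])

```text
time_s: 12.92
tool_pos: [0.5151, 0.0059, 0.0483]
orientation: [-0.0, 0.999, 0.054, 0.0]
force: [5.4, 1.3, -2.5]
opening: 0.0214
gripper_force: 59.0
```

Request:
send_rows(targets=[[[0, -0.0015, 0, 0, 0], [0, -0.003, 0, 0, 0], [0, -0.0045, 0, 0, 0], [0, -0.006, 0, 0, 0]]])

```text
time_s: 13.42
tool_pos: [0.5121, 0.0055, 0.0483]
orientation: [0.0, 0.999, 0.054, 0.0]
force: [4.4, 0.4, -2.1]
opening: 0.0214
gripper_force: 58.9
```

Request:
send_rows(targets=[[[0, -0.0015, 0, 0, 0], [0, -0.003, 0, 0, 0], [0, -0.0045, 0, 0, 0], [0, -0.006, 0, 0, 0]]])

```text
time_s: 13.92
tool_pos: [0.5091, 0.0051, 0.0483]
orientation: [0.0, 0.999, 0.054, 0.0]
force: [6.0, 0.7, -4.3]
opening: 0.0213
gripper_force: 58.9
```

Request:
send_rows(targets=[[[0, -0.001, 0, 0, 0], [0, -0.002, 0, 0, 0], [0, -0.003, 0, 0, 0]]])

```text
time_s: 14.3
tool_pos: [0.5091, 0.0051, 0.0485]
orientation: [-0.0, 0.999, 0.054, 0.002]
force: [10.2, 0.9, -6.4]
opening: 0.0214
gripper_force: 58.8
```

```bash
python3 -c "
from h import *
basket('7')"
```

```text
14.3 [0.5091 0.0051 0.0485] F [10.19  0.89 -6.36] T [ 0.18 -1.64 -0.04]
scene book [742.   43.8] [ 97.2 163.5] 3.7
scene rim [720.   7.] [169.4 135.3] 5.5
side book [738.1  47.9] [105.5 158.4] 7.8
side rim [714.2  41.9] [173.9 202.5] 5.2
```

The force rose from 6 to 10 N with no further motion, and the basket's yaw went to about 5°, the stop's angle. So it is flat on the stop. I ease slightly and hold.

Request:
send_rows(targets=[[[0, 0.0004, 0, 0, 0], [0, 0.0006, 0, 0, 0], [0, 0.0006, 0, 0, 0], [0, 0.0006, 0, 0, 0]]])

```text
time_s: 14.9
tool_pos: [0.5091, 0.0051, 0.0485]
orientation: [-0.0, 0.999, 0.054, 0.001]
force: [8.2, 0.8, -4.9]
opening: 0.0212
gripper_force: 58.8
```

Request:
send_rows(targets=[[[0, 0, 0, 0, 0], [0, 0, 0, 0, 0], [0, 0, 0, 0, 0], [0, 0, 0, 0, 0], [0, 0, 0, 0, 0], [0, 0, 0, 0, 0], [0, 0, 0, 0, 0], [0, 0, 0, 0, 0]]])

```text
time_s: 15.9
tool_pos: [0.5091, 0.0051, 0.0484]
orientation: [-0.0, 0.999, 0.054, 0.001]
force: [8.0, 1.1, -5.5]
opening: 0.0212
gripper_force: 58.8
```

```bash
python3 - <<'E'
from h import *
basket('8')
p=np.load("scene8.npz")["p"];q=np.load("side8.npz")["p"]
cv2.imwrite("pics/m8.png",np.vstack([cv2.resize(q[130:250,120:320],(500,300),interpolation=cv2.INTER_CUBIC),cv2.resize(p[150:270,230:430],(500,300),interpolation=cv2.INTER_CUBIC)]))
E
```

```text
15.9 [0.5091 0.0051 0.0484] F [ 8.    1.14 -5.51] T [ 0.11 -1.44 -0.02]
scene book [741.8  43.4] [ 98.7 162. ] 4.6
scene rim [720.    7.2] [169.6 135. ] 5.6
side book [741.5  45.2] [102.4 162.8] 4.6
side rim [714.6  43.4] [174.7 201. ] 5.8
```

View pics/m8.png

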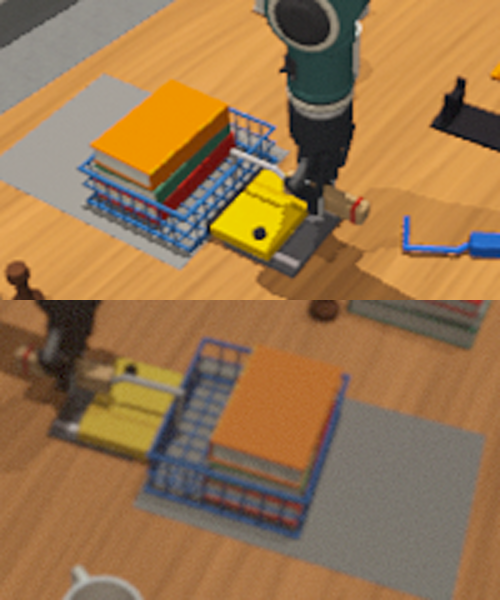

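The basket's near wall lies flat along the whole stop face, with a steady 8 N held for over a second. Next I unhook.

Request:
send_rows(targets=[[[0, 0.004, 0, 0, 0], [0, 0.012, 0, 0, 0], [0, 0.024, 0, 0, 0], [0, 0.03, 0, 0, 0], [0, 0.03, 0, 0, 0], [0, 0.03, 0, 0, -0.0], [0, 0.03, 0, -0.03, 0], [0, 0.03, 0, -0.06, 0]]])

```text
time_s: 17.0
tool_pos: [0.5227, 0.0067, 0.0795]
orientation: [0.0, 0.999, 0.054, 0.0]
force: [-0.1, 0.1, -1.2]
opening: 0.0215
gripper_force: 59.3
```

Request:
send_rows(targets=[[[0, 0, 0, -0.05, 0], [0, 0, 0, -0.1, 0], [0, 0, 0, -0.15, 0], [0, 0, 0, -0.15, 0], [0, 0, 0, -0.15, 0]]])

```text
time_s: 17.62
tool_pos: [0.5222, 0.0065, 0.1532]
orientation: [0.0, 0.999, 0.054, -0.0]
force: [-0.1, 0.0, -0.9]
opening: 0.0213
gripper_force: 59.3
```

```bash
python3 - <<'E'
from h import *
basket('9')
plan(.4519,-.293,.138,6.93)
m=viewer.camera_model("wrist");p,d=viewer.get_image("wrist");C=cloud(d,m);h=cv2.cvtColor(p,cv2.COLOR_BGR2HSV).astype(int)
s=telemetry.get_state();a=np.radians(yaw());r=C-s["tool_pos"];L=r[...,0]*np.cos(a)+r[...,1]*np.sin(a);W=-r[...,0]*np.sin(a)+r[...,1]*np.cos(a)
for lo in range(-10,110,10):
    M=(d>0)&(L>lo/1000)&(L<lo/1000+.01)&(abs(W)<.03)&(r[...,2]>.0)&(r[...,2]<.05)&(h[...,2]>70)
    if M.sum()>5: print(lo,M.sum(),(np.percentile(r[M][:,2],90)*1e3).round(1),(np.median(W[M])*1e3).round(1))
E
```

```text
17.62 [0.5222 0.0065 0.1532] F [-0.13  0.01 -0.9 ] T [0.04 0.08 0.02]
scene book [742.3  43.9] [ 99.3 164. ] 5.7
scene rim [720.4   6.3] [169.1 136. ] 5.5
side book [741.4  43.5] [104.  163.5] 5.3
side rim [711.5  43.5] [171.8 200.7] 4.0
pos [0.5219 0.0066 0.1525] yaw 6.22 shift [-0.204   0.5806  0.0292] turn -0.002
-10 901 34.3 -0.9
0 1039 34.4 -0.9
10 1745 34.5 -0.5
20 1117 34.1 -0.9
30 1205 34.0 -0.9
40 1313 34.0 -0.5
50 809 32.1 -0.9
60 539 36.4 -0.9
70 623 36.8 -0.9
80 683 36.7 -0.9
90 744 36.7 -0.9
100 593 36.7 -0.9
```

The tool is still level and straight in the grip, and the basket has not moved. Back to the rest.

Request:
send_rows(targets=[[[0, -0.204, 0.58, 0.01, -0.002], [0, -0.204, 0.58, 0.01, -0.002], [0, -0.204, 0.58, 0.01, -0.002], [0, -0.204, 0.58, 0.01, -0.002], [0, -0.204, 0.58, 0.01, -0.002], [0, -0.204, 0.58, 0.01, -0.002], [0, -0.204, 0.58, 0.01, -0.002], [0, -0.204, 0.58, 0.01, -0.002]]])

```text
time_s: 18.77
tool_pos: [0.4532, -0.2907, 0.1479]
orientation: [-0.001, 0.998, 0.062, -0.0]
force: [0.2, -0.3, -1.6]
opening: 0.0215
gripper_force: 59.5
```

Request:
send_rows(targets=[[[0, 0, 0, 0.04, 0], [0, 0, 0, 0.08, 0], [0, 0, 0, 0.1, 0], [0, 0, 0, 0.1, 0], [0, 0, 0, 0.1, 0], [0, 0, 0, 0.1, 0]]])

```text
time_s: 19.52
tool_pos: [0.4531, -0.2929, 0.099]
orientation: [0.0, 0.998, 0.061, 0.001]
force: [-0.2, -0.5, -1.1]
opening: 0.0212
gripper_force: 59.6
```

```bash
python3 -c "
from h import *
plan(.4519,-.293,.0375,6.93);s=telemetry.get_state();print(s['time_s'],s['force'])"
```

```text
pos [ 0.4531 -0.2929  0.099 ] yaw 6.94 shift [-0.0026 -0.0002  0.1231] turn 0.0
19.525 [-0.19242398 -0.46818699 -1.08847967]
```

Request:
send_rows(targets=[[[0, -0.0026, 0, 0.03, 0], [0, -0.0026, 0, 0.06, 0], [0, -0.0026, 0, 0.08, 0], [0, -0.0026, 0, 0.1, 0], [0, -0.0026, 0, 0.11, 0], [0, -0.0026, 0, 0.117, 0], [0, -0.0026, 0, 0.117, 0], [0, -0.0026, 0, 0.117, 0]]])

```text
time_s: 20.52
tool_pos: [0.4516, -0.293, 0.0401]
orientation: [0.0, 0.998, 0.06, 0.0]
force: [-0.6, -0.3, -1.7]
opening: 0.0216
gripper_force: 59.6
```

Request:
send_rows(targets=[[[0, 0, 0, 0.002, 0], [0, 0, 0, 0.004, 0], [0, 0, 0, 0.006, 0], [0, 0, 0, 0.006, 0]]])

```text
time_s: 21.02
tool_pos: [0.4514, -0.2929, 0.0376]
orientation: [0.0, 0.998, 0.06, -0.0]
force: [-1.7, 1.0, 5.8]
opening: 0.0214
gripper_force: 60.7
```

Request:
send_rows(targets=[[[0.5, 0, 0, -0.001, 0], [0.7, 0, 0, -0.001, 0], [0.7, 0, 0, -0.001, 0], [0.7, 0, 0, -0.001, 0], [0.7, 0, 0, -0.001, 0], [0.7, 0, 0, -0.03, 0], [0.7, 0, 0, -0.08, 0], [0.7, 0, 0, -0.16, 0]]])

```text
time_s: 22.02
tool_pos: [0.4507, -0.2924, 0.1176]
orientation: [-0.001, 0.998, 0.061, -0.001]
force: [0.7, -0.1, -0.0]
opening: 0.0595
gripper_force: 0.0
```

Request:
send_rows(targets=[[[0.7, 0, 0, -0.1, 0], [0.7, 0, 0, -0.2, 0], [0.7, 0, 0, -0.2, 0], [0.7, 0, 0, -0.2, 0]]])

```text
time_s: 22.52
tool_pos: [0.451, -0.2927, 0.2172]
orientation: [0.0, 0.998, 0.06, 0.0]
force: [0.7, -0.3, 0.1]
opening: 0.0597
gripper_force: 0.0
```

```bash
python3 - <<'E'
from h import *
basket('10')
m=viewer.camera_model("wrist");p,d=viewer.get_image("wrist");C=cloud(d,m);Z=C[...,2];h=cv2.cvtColor(p,cv2.COLOR_BGR2HSV).astype(int);S=h[...,1]
X=C[(d>0)&(Z>.066)&(Z<.076)&(S>40)&(np.hypot(C[...,0]-.48,C[...,1]+.29)<.16)]
print(cv2.minAreaRect((X[:,:2]*1000).astype(np.float32)),np.median(X[:,2]))
q=np.load("scene10.npz")["p"]
cv2.imwrite("pics/f.png",np.vstack([cv2.resize(p,(400,300)),cv2.resize(q,(400,300))]))
E
```

```text
22.52 [ 0.451  -0.2927  0.2172] F [ 0.66 -0.33  0.09] T [0.03 0.02 0.04]
scene book [741.7  43.2] [ 98. 163.] 3.7
scene rim [754.7 -27.5] [211.1 103.6] 42.8
side book [741.9  44.4] [100.7 163.3] 5.3
side rim [713.6  43. ] [174.  199.1] 5.7
((486.9320068359375, -289.7599792480469), (196.97178649902344, 22.136383056640625), 6.4137678146362305) 0.07077676645319253
```

View pics/f.png

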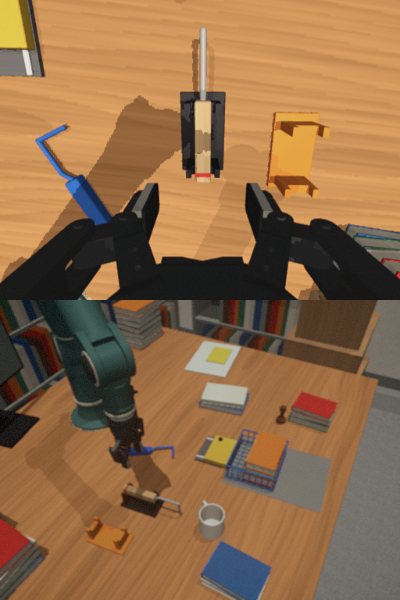

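The hook lies in its notches as it did at the start, the basket is on the stop, and the bystanders are unmoved. I hand in.

```bash
python3 -c "
from rig import workorder
print(workorder.hand_in())"
```

```text
the job is handed in; nothing more can be done
None
```

The job is handed in at about 22.5 s: the basket sits flat against the yellow stop after a steady 8 N hold (highest pull reading 10 N, read only between moves), the hook is back in its rest's notches, and the mug, date stamp and small pile of books look unmoved in the last picture.

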